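# Centre the connecting rod in the crankcase mouth

## Task

The crankshaft has been set into the crankcase half, but its connecting rod leans to one side of the cylinder mouth. With the fingertips, gently push the rod's free end sideways until the rod points straight out of the mouth, its free end midway between the two cylinder studs as seen from above, then draw the hand clear. Only nudge it, do not grip it; do not turn or lift the crankshaft, do not touch the case or the studs, and leave the piston, the loose bearing, the old rod and the driver where they are.

Things in the scene. Friction and masses are not known exactly. Their poses are not given: they have to be found in the camera images.
- case: cast aluminium crankcase half, fixed, lying open side up on wooden blocks. Origin on the bench under the crankshaft's axis; x (level) points out of the cylinder mouth along its centre line, z up. Flat upper face 95 mm above the bench. Round crank chamber reaches 70 mm from the origin; a second bore and an arm extend to y = -210 mm.
- mouth (a point): middle of the cylinder mouth's end face, 95 mm above the bench, 64 mm from the crankshaft's axis: a half-round trough 64 mm wide in a face 92 mm wide. Two cylinder studs, 7.5 mm thick, stick out level from that face by 108 mm, 30 mm to either side of the mouth's centre line, 65 mm above the bench (30 mm below the rod's middle). Axes as the case.
- rod: bright steel connecting rod of the crankshaft in the case; it swings level, over the studs. Origin on the crankpin's axis (hidden between the flywheels), half-way through the thickness, 95 mm above the bench; x along the rod to its free end. 105 mm between end centres; shank 17 mm wide, 11 thick. About 1 N at the free end moves it; it stays where left; the mouth stops it 0.5 rad either way.
- small_end (a point): centre of the rod's free (small) end: a ring of 22 mm outer diameter, 14 mm thick (88 to 102 mm above the bench), its axis upright. At the start it stands 19 to 51 mm to the +y side of the case's x axis; centred means on that axis.
- crank_end (a point): top of the upright crankshaft end, on the shaft's axis, 171 mm above the bench; the shaft end is at most 33 mm thick. Below it the upper flywheel, a steel disc of 84 mm diameter, its top 121 mm above the bench, covers the rod's hidden end. The crankpin lies 21.5 mm from the axis towards the mouth. About 4 N sideways at the rod's free end would turn the crankshaft; it only rests in its bearing.
- piston: loose aluminium piston standing crown up on the bench, 57 mm diameter, 56 mm high; origin at the centre of its underside. Leave alone.
- bearing: loose ball bearing lying flat on the bench, 62 mm diameter, 16 mm high; origin at the centre of its underside. Leave alone.
- old_rod: loose old connecting rod lying flat on the bench, 135 mm long, 15 mm thick; origin on its underside between its ends, x towards its small end. Leave alone.
- driver: loose socket driver with a black handle, lying on the bench, 212 mm long, 29 mm thick; origin on the bench 127 mm behind the socket end, x towards the socket. Leave alone.

How it is judged (in metres and radians):
On the way:
1. the fingertips touch the rod of the crankshaft in the case (contact force between the fingers and rod above 0.2 N).
At the end, for the whole second after the job is handed in: The rod is at rest with the centre of its free end within 8 mm of the mouth's centre line, the crankpin is within 4 mm of where it was, and the four loose things are within 10 mm of where they were (y of small_end in the frame of case between -0.008 and 0.008 m and angular speed of rod below 0.1 rad/s and distance of rod from where it was at the start of the episode below 0.004 m and distance of each of piston, bearing, old_rod, driver from where it was at the start of the episode below 0.01 m); the robot touches nothing.
It fails at once if the rod is pushed hard (over 15 N) or flicked (over 4 rad/s) (contact force between anything else and rod above 15 N or angular speed of rod above 4 rad/s).
It fails at once if the rod is held between the fingers (contact force between the fingers and rod above 0.2 N and y of the grasp point in the frame of rod between -0.006 and 0.006 m and x of the grasp point in the frame of rod between 0.02 and 0.122 m and z of the grasp point in the frame of rod below 0.018 m).
It fails at once if the crankshaft is turned or lifted (crankpin moved over 4 mm) (distance of rod from where it was at the start of the episode above 0.004 m).
It fails at once if the robot touches the case or its studs (over 0.5 N) (contact force between any of the fingers, the arm and case above 0.5 N).
It fails at once if the piston, bearing, old rod or driver is moved (over 10 mm) (distance of any of piston, bearing, old_rod, driver from where it was at the start of the episode above 0.01 m).
It also fails if it takes over 38 s, if anything falls off the work surface, if the arm or the gripper's body presses on something with over 40 N, if the wrist force passes 120 N, or if a joint passes its speed limit or range.

## Robot

A 6-joint arm with a two-finger parallel gripper is mounted at the origin on the work surface. World frame = base frame: x ahead of the robot, y to its left, z up, the work surface at z = 0. Lengths are in mm, angles in rad, forces in N, time in s.
With the tool pointing down it reaches from about 350 to 775 mm from the base axis. Payload 7.3 kg.
Tool frame: the origin (TCP) lies at the centre of the arm's flange, where the gripper is bolted on; the fingertips stand 178 mm ahead of it and the grasp point (between the pads) lies 159 mm ahead of it; x points along the fingers, z is the direction in which the jaws open and shut, and the axes are right-handed (so a half turn about x gives the same grasp; the last joint's range is limited). The gripper opens to 92 mm and grips with 3 to 60 N. Pads are 19 mm wide; open, the fingers measure 130 mm over their backs; the gripper's body (75 mm by 190 mm) begins 47 mm behind the grasp point.
Start: joints at [1.045, 0.342, 1.524, -0, 1.275, -0.146], TCP at [194.615, 487.599, 404.741] pointing down, gripper open.
Joint ranges: [-2.53, 2.53], [-0.77, 2.02], [0.04, 2.7], [-1, 4.14], [0.28, 2.66], [-3.11, 3.11]. Speed limits (rad/s): [2.57, 2.57, 3.14, 3.14, 3.14, 3.14].

## Interface

Orientations are given as [roll, pitch, yaw] about the fixed x, y, z axes, in that order (R = Rz(yaw) Ry(pitch) Rx(roll)).
In Python, from workcell import bot, cams gives the robot as it stands.
- The arm moves only by the tool play_rows, never from a script. Its argument "steps" is one flat list of numbers, 4 for each row, row after row: the shift along the tool's x, y, z in units of 30 mm (1.0 is 30 mm), then the turn about the tool's x in units of 5 degrees (1.0 is 5 degrees). A call has 1 to 12 rows; each row is the pose to reach, as a shift and turn from the pose commanded when the call began, along the tool's axes at that moment; what a row does not reach only later rows make up. A row lasts 1/12 s, in which the tool goes at most 41.7 mm and 7.16 degrees, less where a joint would pass 70% of its speed; a pose out of reach is approached as far as the arm can. A call with a gripper value outside its range is refused whole. "jaw" is the opening, from 0 (shut) to 1 (fully open), set as the call begins (left out, the last holds). The fingers move at their own pace and stop on an object; the grip force is fixed at half the most. Time passes only in rows, so rows that repeat a pose let the fingers close. It gives the time, the measured TCP pose, the force and the opening at its end, in the units of the state.
- bot.get_state(): the state, without advancing time (a new reading comes with each control period).
- cams.get_image(name): name is "side" or "top"; returns a dict with "image" (480x640x3 uint8, blue, green, red), "intrinsics" (3x3 intrinsics, pixels), "D" ([k1, k2, p1, p2, k3] as OpenCV has them; the pictures are not rectified), "rvec" (rotation vector, rad) and "tvec" (3), from world to camera coordinates, as OpenCV has them. Camera axes: x right, y down, z forward; pixel columns grow to the right and rows downward; lengths in mm; the calibration is good to about 2 mm. A picture is of the moment at which its call begins. There is no depth.
- bot.hand_in(): hands the job in, once; it reports no verdict.
The state is a dict: "clock": time; "joint_pos": joint angles; "joint_velocities": joint speeds; "tau": joint torques, N m; "tcp_pos": TCP position; "ee_rot": TCP orientation; "ft_force": force on the tool from outside, world axes, zero at the start; "moment": the same for the moment, N m; "grip_width": finger opening in mm.
Only numpy, scipy, OpenCV 4.12 (cv2) and the standard library are available. Lean on these libraries where they do the work, as an engineer would, in place of code of your own. Each camera call takes 0.05 s, during which the arm holds its last target.

## Working session

There is one attempt and no reset: what is moved stays moved. The work goes in short steps, Python scripts to look and compute and a tool call to move; the robot and the scene stay as the last step left them, time stands still between calls to the robot, and variables do not carry over. Pictures are saved under pics/ and viewed, and the job is handed in when it is done.

Besides the shell and the picture viewer there is one more tool, called after "Call:" as name(argument=value, ...) on one line, values as JSON. play_rows: Moves the arm, as the interface text tells. Its arguments: {"type":"object","properties":{"steps":{"type":"array","items":{"type":"number"}},"jaw":{"type":"number"}},"required":["steps"]}

```bash
ls; mkdir -p pics
python3 - <<'E'
from workcell import bot,cams
import cv2,pickle
print(bot.get_state())
for n in("side","top"):
    d=cams.get_image(n);cv2.imwrite(f"pics/{n}0.png",d["image"]);pickle.dump(d,open(f"{n}0.pkl","wb"))
    print(n,d["intrinsics"],d["D"],d["rvec"],d["tvec"])
E
```

```text
pics
{'clock': 0.0, 'joint_pos': array([ 1.04500202e+00,  3.42701914e-01,  1.52499647e+00, -2.63202985e-06,
        1.27542133e+00, -1.45997705e-01]), 'joint_velocities': array([-8.31392658e-04,  1.02440075e-03, -6.92433953e-04,  3.86637863e-04,
       -9.92834399e-04, -5.50425746e-05]), 'tau': array([ 1.00502239e-03, -4.31234658e+01, -2.44226503e+01,  7.18686660e-02,
        5.58083807e-02, -1.23327836e-04]), 'tcp_pos': array([194.54348671, 487.47796872, 404.0627364 ]), 'ee_rot': array([ 2.99724313,  1.56926926, -2.09494169]), 'ft_force': array([-0.50509814,  0.36328657,  0.50530468]), 'moment': array([-0.00696128,  0.00723633,  0.037609  ]), 'grip_width': 91.84289372068615}
side [[489.67696819   0.         321.15020347]
 [  0.         489.67696819 243.57744511]
 [  0.           0.           1.        ]] [0.0149635 0.        0.        0.        0.       ] [ 2.03453787 -0.8276851   0.41968114] [-331.83992642  384.23895172  403.86219564]
top [[485.77707882   0.         316.16936966]
 [  0.         485.77707882 246.50364508]
 [  0.           0.           1.        ]] [-0.02407267  0.          0.          0.          0.        ] [ 2.07061973 -2.13771307  0.16685181] [165.4576736  584.55003429 822.56863839]
```

View pics/side0.png

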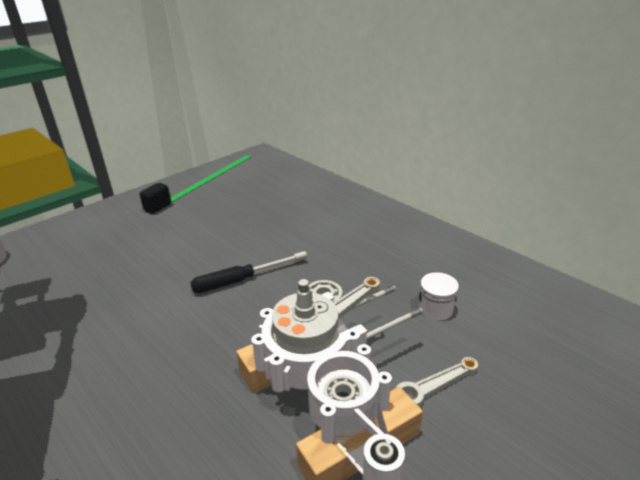

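View pics/top0.png

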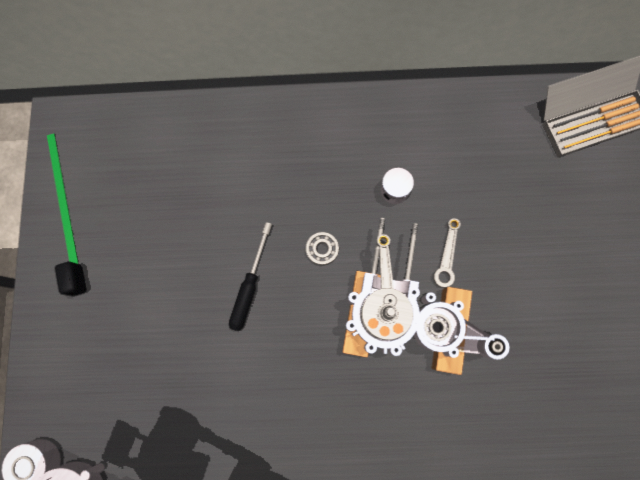

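The side view shows the case, with the rod at about (372,283). In the top view the rod's free end is at about (384,240), the studs run up to (382,220) and (415,225), and the shaft end is near (389,312). I'll enlarge both.

```bash
cat > h.py <<'E'
import numpy as np,cv2,pickle
def ray(d,px):
    K,D=np.array(d["intrinsics"]),np.array(d["D"])
    R=cv2.Rodrigues(np.array(d["rvec"]))[0];t=np.array(d["tvec"]).ravel()
    u=cv2.undistortPoints(np.array([[px]],float),K,D).ravel()
    return -R.T@t, R.T@np.array([u[0],u[1],1])
def atz(d,px,z):
    o,r=ray(d,px); return o+r*(z-o[2])/r[2]
def proj(d,p):
    return cv2.projectPoints(np.array(p,float).reshape(-1,3),np.array(d["rvec"]),np.array(d["tvec"]),np.array(d["intrinsics"]),np.array(d["D"]))[0].reshape(-1,2)
def crop(d,x,y,w,h,s,name):
    cv2.imwrite(name,cv2.resize(d["image"][y:y+h,x:x+w],None,fx=s,fy=s,interpolation=cv2.INTER_CUBIC))
E
python3 - <<'E'
from h import *
t=pickle.load(open("top0.pkl","rb"));s=pickle.load(open("side0.pkl","rb"))
crop(t,340,205,100,75,8,"pics/t0a.png");crop(t,335,260,100,75,8,"pics/t0c.png");crop(s,240,250,200,150,4,"pics/s0a.png")
for n,d in(("t",t),("s",s)):
    o,_=ray(d,(0,0));print(n,o)
for p,z in(((384,240),102),((389,312),171),((382,220),65),((415,225),65)):print(p,atz(t,p,z))
print(proj(t,[[0,0,0],[194.5,487.5,226]]))
E
```

```text
t [420.09172677 118.99801543 924.6926855 ]
s [ 162.82821672 -321.33745135  539.52867955]
(384, 240) [588.45464068  28.19189951 102.        ]
(389, 312) [461.38411621  34.30932672 171.        ]
(382, 220) [633.18607944  25.68151375  65.        ]
(415, 225) [621.67624606 -33.22251047  65.        ]
[[412.59918518 587.18323246]
 [ 70.30129519 515.91352102]]
```

View pics/t0a.png

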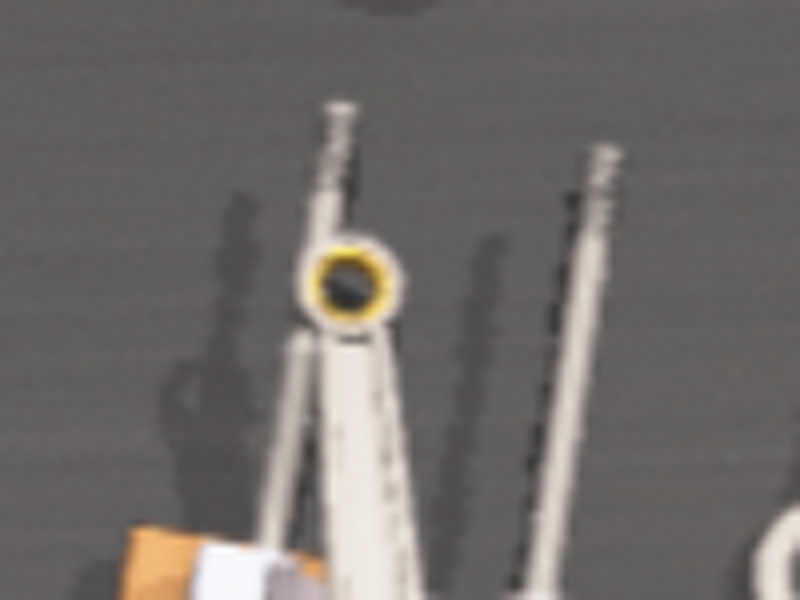

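View pics/t0c.png

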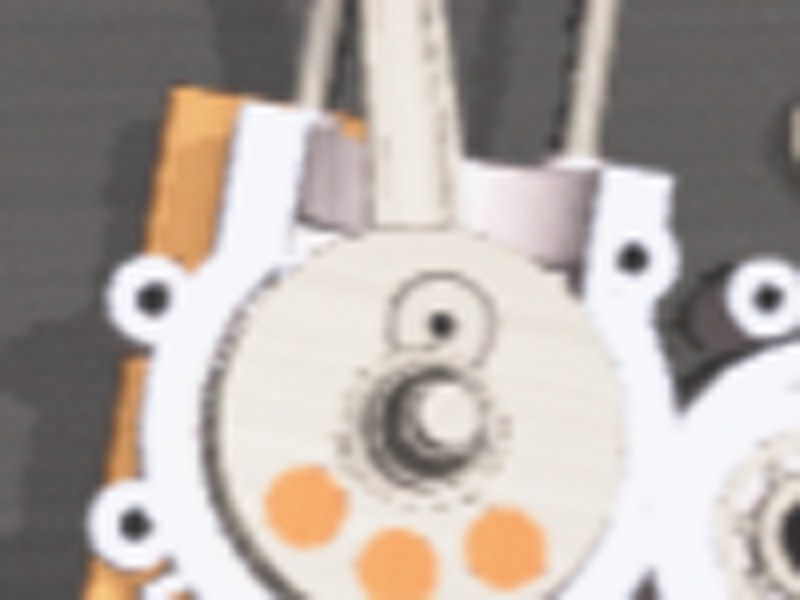

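View pics/s0a.png

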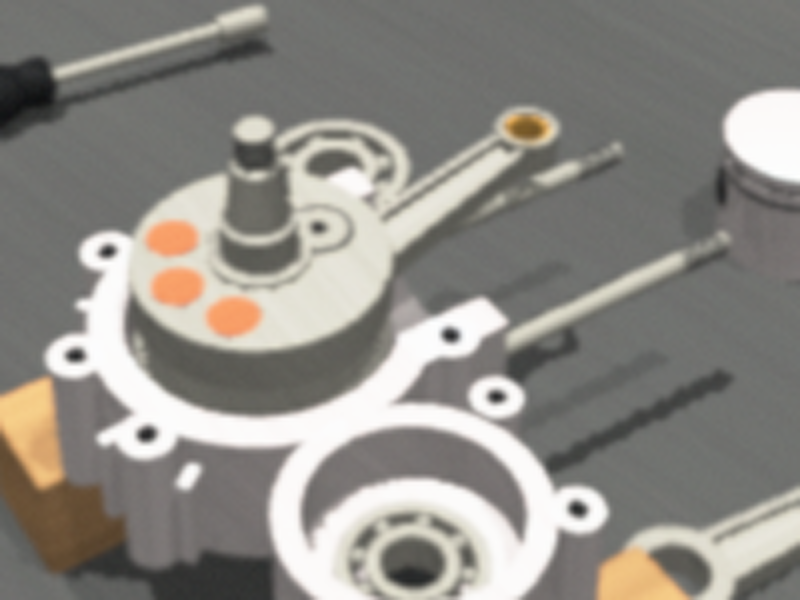

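Run:
```python
from h import *
t=pickle.load(open("top0.pkl","rb"));s=pickle.load(open("side0.pkl","rb"))
A=lambda x,y:(340+(x+.5)/8-.5,205+(y+.5)/8-.5)
C=lambda x,y:(335+(x+.5)/8-.5,260+(y+.5)/8-.5)
S=lambda x,y:(240+(x+.5)/4-.5,250+(y+.5)/4-.5)
P=dict(se=(A(350,284),102),ce=(C(447,412),171),pin=(C(441,323),121),mL=(C(245,103),95),mR=(C(672,177),95),sL=(A(340,103),65),sR=(A(606,150),65),sLb=(A(268,545),65),sRb=(A(543,590),65))
W={k:atz(t,*v) for k,v in P.items()}
W2=dict(ce=atz(s,S(254,126),171),se=atz(s,S(527,127),102),pin=atz(s,S(320,228),121),sL=atz(s,S(620,149),65),sR=atz(s,S(724,238),65))
for k in W: print(k,W[k].round(1), W2[k].round(1) if k in W2 else "")
d=lambda a,b:(np.degrees(np.arctan2(*(b-a)[1::-1])),np.linalg.norm((b-a)[:2]))
print("studs",d(W["sLb"],W["sL"]),d(W["sRb"],W["sR"]),"tips",d(W["sR"],W["sL"]),"mouth",d(W["mR"],W["mL"]),"ce-mid",d(W["ce"],(W["mL"]+W["mR"])/2),"ce-tipmid",d(W["ce"],(W["sL"]+W["sR"])/2),"ce-pin",d(W["ce"],W["pin"]))
```

```text
se [588.4  29.4 102. ] [589.8  29.5 102. ]
ce [462.7  32.  171. ] [464.6  32.5 171. ]
pin [483.8  26.5 121. ] [485.4  26.7 121. ]
mL [534.2  62.7  95. ] 
mR [515.3 -27.3  95. ] 
sL [638.   25.3  65. ] [640.8  25.4  65. ]
sR [624.8 -34.   65. ] [627.8 -32.8  65. ]
sLb [537.4  46.7  65. ] 
sRb [525.3 -13.4  65. ] 
studs (np.float64(-12.022715317708167), np.float64(102.79457773893064)) (np.float64(-11.683035152766712), np.float64(101.54830439429485)) tips (np.float64(77.46668058595641), np.float64(60.751014035016425)) mouth (np.float64(78.09785551386416), np.float64(91.9929853004232)) ce-mid (np.float64(-13.029434814021773), np.float64(63.632692826954084)) ce-tipmid (np.float64(-12.172965151197785), np.float64(172.51470209980735)) ce-pin (np.float64(-14.839088086493152), np.float64(21.740084220930385))
```

```bash
cat >> h.py <<'E'
from scipy.spatial.transform import Rotation as Ro
O=np.array([463.5,32.2,0]);TH=np.radians(-12.3)
RC=Ro.from_euler("z",TH).as_matrix()
def tocase(p): return RC.T@(np.array(p)-O)
def toworld(c): return RC@np.array(c)+O
def tip(st,l=178):
    R=Ro.from_euler("xyz",st["ee_rot"]).as_matrix();return np.array(st["tcp_pos"])+l*R[:,0]
def go(st,ct):  # units in tool axes to bring fingertip to case point ct
    R=Ro.from_euler("xyz",st["ee_rot"]).as_matrix();return R.T@(toworld(ct)-tip(st))/30
E
python3 - <<'E'
from h import *
from workcell import bot
st=bot.get_state();R=Ro.from_euler("xyz",st["ee_rot"]).as_matrix();print(R.round(4))
zc=RC.T@R[:,2];print("tool z in case",zc.round(3),"angle from case y",np.degrees(np.arctan2(-zc[0],zc[1])))
print("tip",tip(st),tocase(tip(st)))
for c in([124,80,150],[124,80,88]):print(c,toworld(c),go(st,c))
E
```

```text
[[-7.000e-04 -9.287e-01  3.707e-01]
 [-1.200e-03  3.707e-01  9.287e-01]
 [-1.000e+00  2.000e-04 -1.400e-03]]
tool z in case [ 0.164  0.986 -0.001] angle from case y -9.459952807945465
tip [194.44849254 487.27567777 226.12357933] [-359.82053208  387.31353044  226.12357933]
[124, 80, 150] [601.69608213  83.94787806 150.        ] [  2.54491587 -17.59207702  -7.45033324]
[124, 80, 88] [601.69608213  83.94787806  88.        ] [  4.61158058 -17.59239874  -7.44750402]
```

Call:
play_rows(steps=[0,-0.4,-0.2,-0.1,0,-1.2,-0.5,-0.3,0,-2,-0.9,-0.6,0,-3,-1.3,-0.9,0,-4,-1.7,-1.2,0,-5,-2.1,-1.5,0,-6,-2.5,-1.9,0,-7,-3,-1.9,0,-8,-3.4,-1.9,0,-8.8,-3.7,-1.9,0,-9.3,-3.9,-1.9,0,-9.5,-4,-1.9], jaw=0)

```text
clock: 1.1
tcp_pos: [416.3, 268.9, 404.3]
ee_rot: [2.987, 1.57, -1.942]
ft_force: [0.1, 0.4, 0.6]
grip_width: 16.4
```

Run:
```python
from h import *
from workcell import bot
st=bot.get_state();R=Ro.from_euler("xyz",st["ee_rot"]).as_matrix()
zc=RC.T@R[:,2];print("angle from case y",np.degrees(np.arctan2(-zc[0],zc[1])),st["clock"],st["grip_width"],R[:,0])
print("tip",tocase(tip(st)))
for c in([124,80,150],[124,80,88]):print(c,go(st,c))
```

```text
angle from case y -0.10914159836413087 1.1 16.402034372123584 [-2.10876990e-04 -5.41900410e-04 -9.99999831e-01]
tip [-96.53598247 221.11153249 226.31509586]
[124, 80, 150] [ 2.54587186 -7.36037398 -4.68824372]
[124, 80, 88] [ 4.61253818 -7.36055895 -4.6870563 ]
```

Call:
play_rows(steps=[0,-0.4,-0.3,0,0,-1.2,-0.8,0,0,-2,-1.3,0,0,-3,-1.9,0,0,-4,-2.5,0,0.3,-5,-3.2,0,0.8,-6,-3.8,0,1.4,-6.8,-4.3,0,2,-7.2,-4.6,0,2.4,-7.4,-4.7,0,2.5,-7.4,-4.7,0,2.5,-7.4,-4.7,0])

```text
clock: 2.1
tcp_pos: [601.2, 86.5, 328.6]
ee_rot: [1.612, 1.568, 2.969]
ft_force: [0.1, -0.6, 0.5]
grip_width: 0.8
```

Run:
```python
from h import *
from workcell import bot,cams
st=bot.get_state()
print("tip",tocase(tip(st)),st["grip_width"],st["ft_force"],go(st,[124,80,86]))
for n in("side","top"):
    d=cams.get_image(n);pickle.dump(d,open(f"{n}1.pkl","wb"))
    if n=="top":crop(d,300,150,160,120,5,"pics/t1.png")
    else: crop(d,240,150,200,150,4,"pics/s1.png")
```

```text
tip [122.43142606  82.32215986 150.62452429] 0.8318598139351342 [ 0.10806225 -0.63298941  0.51295814] [ 2.15399312 -0.05869838 -0.0771961 ]
```

View pics/t1.png

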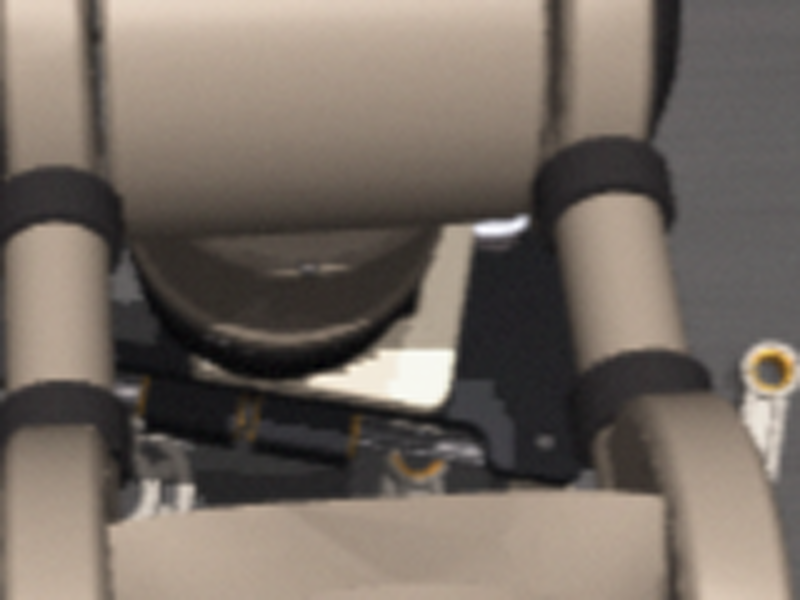

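View pics/s1.png

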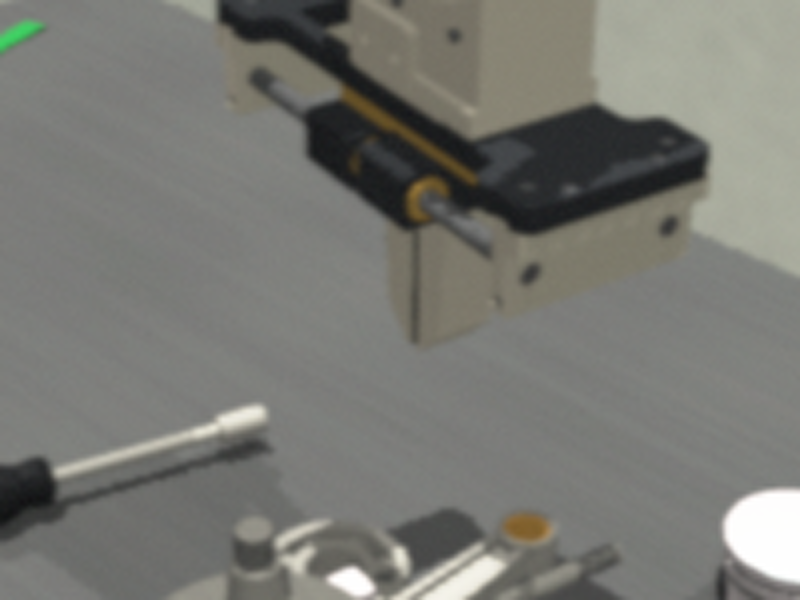

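The side view shows the shut fingers hanging at about crop (425,330), well clear of the rod's small end at crop (527,528). In the top view the arm hides the scene, with only part of the small end showing at crop (415,465). Next is the descent beside the rod.

Call:
play_rows(steps=[0.3,0,0,0,0.8,0,0,0,1.3,0,0,0,1.7,0,0,0,2,0,0,0,2.1,0,0,0,2.15,0,0,0,2.15,0,0,0,2.15,0,0,0])

```text
clock: 2.95
tcp_pos: [602.0, 85.7, 266.0]
ee_rot: [-1.28, 1.569, 0.077]
ft_force: [0.2, 1.1, -0.2]
grip_width: 0.3
```

Run:
```python
from h import *
from workcell import bot,cams
st=bot.get_state()
print("tip",tocase(tip(st)),st["grip_width"],st["ft_force"],[go(st,[124,y,86]).round(2) for y in (54,30)])
for n in("side","top"):
    d=cams.get_image(n);pickle.dump(d,open(f"{n}2.pkl","wb"))
    if n=="top":crop(d,340,205,100,75,8,"pics/t2.png")
    else: crop(d,290,200,160,120,5,"pics/s2.png")
```

```text
tip [124.20212776  81.86135753  88.0259827 ] 0.3262910976416544 [ 0.24888889  1.12665188 -0.18506765] [array([ 0.07,  0.01, -0.93]), array([ 0.07,  0.01, -1.73])]
```

View pics/s2.png

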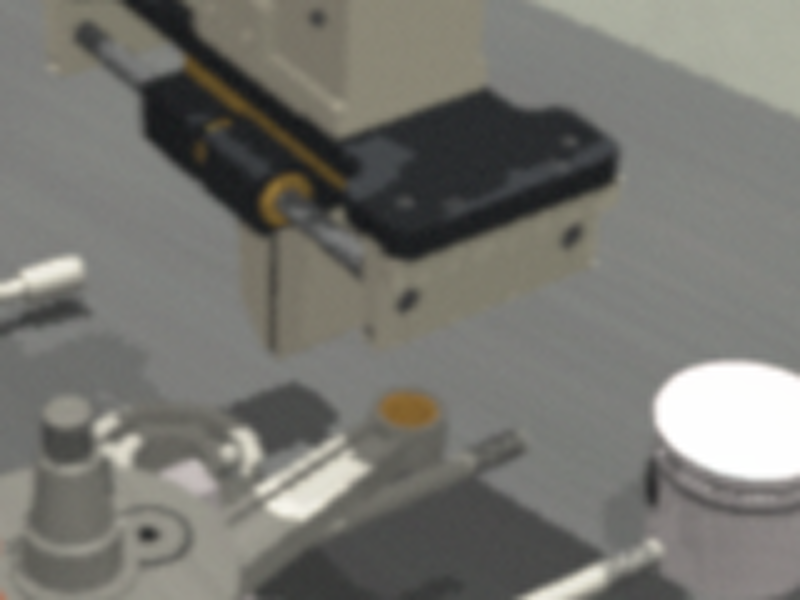

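View pics/t2.png

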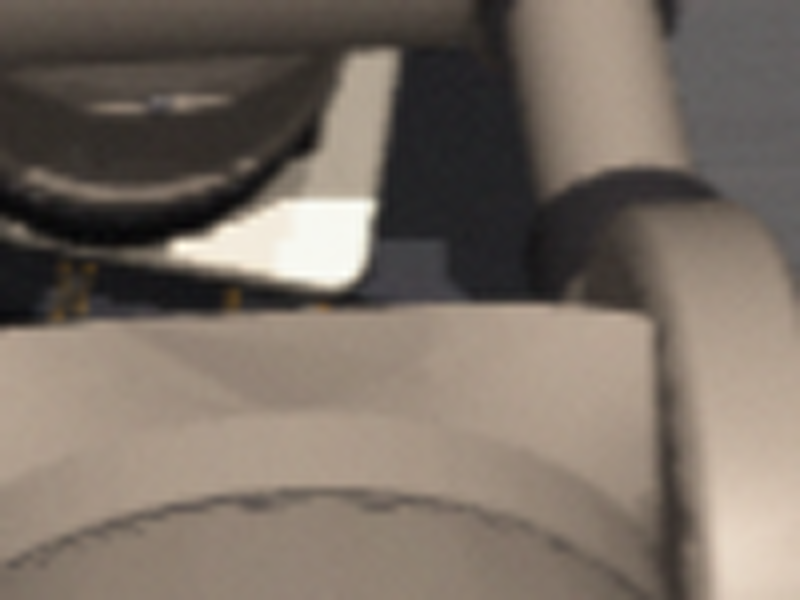

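Run:
```python
from h import *
s=pickle.load(open("side2.pkl","rb"))
f=lambda c:((proj(s,toworld(c))[0]-[290,200]+.5)*5-.5).round(0)
for dx in(-9.5,9.5):
  for dy in(-19,0,19):print(dx,dy,f([124.2+dx,81.9+dy,88]))
p=atz(s,(290+275.5/5-.5,200+352.5/5-.5),88);print("corner",tocase(p))
```

```text
-9.5 -19 [305. 388.]
-9.5 0 [269. 355.]
-9.5 19 [235. 324.]
9.5 -19 [357. 367.]
9.5 0 [321. 335.]
9.5 19 [286. 305.]
corner [117.11178059  82.40742886  88.        ]
```

Run:
```python
from h import *
s=pickle.load(open("side2.pkl","rb"))
g=dict(s);g["image"]=cv2.convertScaleAbs(s["image"],alpha=1.5,beta=-60)
crop(g,325,215,80,60,10,"pics/s2z.png")
```

```text
(no output)
```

View pics/s2z.png

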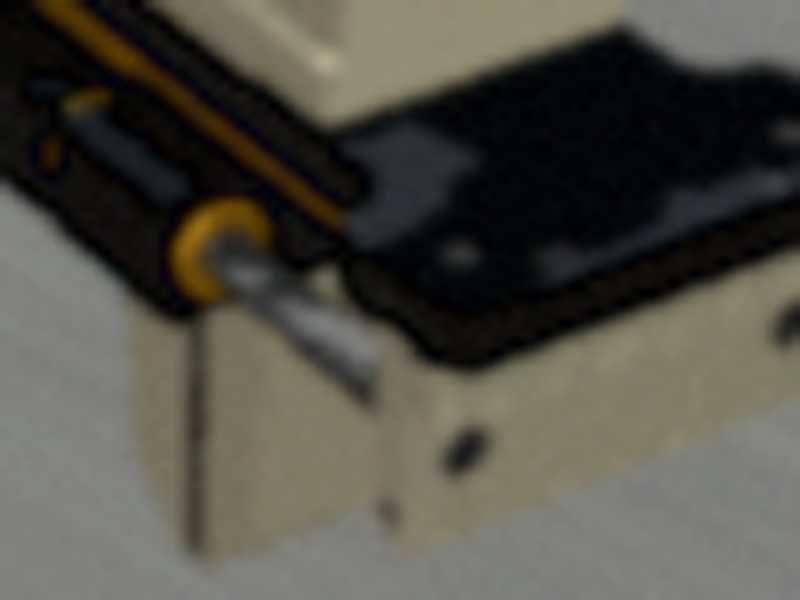

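The enlarged side view shows the seam between the fingers at crop x≈195, with the tips thinner than their backs. The pushing face therefore lies 4 to 19 mm from the finger centre, so I'll approach in small steps and check as I go.

Call:
play_rows(steps=[0.05,0,-0.1,0,0.1,0,-0.25,0,0.13,0,-0.4,0,0.13,0,-0.55,0,0.13,0,-0.65,0,0.13,0,-0.7,0,0.13,0,-0.73,0,0.13,0,-0.73,0,0.13,0,-0.73,0])

```text
clock: 3.8
tcp_pos: [597.2, 64.2, 261.4]
ee_rot: [-0.348, 1.571, 1.009]
ft_force: [-0.6, 0.2, -0.1]
grip_width: 0.3
```

```bash
cat > look.py <<'E'
import sys
from h import *
from workcell import bot,cams
k=sys.argv[1]
st=bot.get_state()
print("tip",tocase(tip(st)).round(1),st["ft_force"].round(2),(RC.T@st["ft_force"]).round(2),st["clock"])
d=cams.get_image("side");pickle.dump(d,open(f"side{k}.pkl","wb"))
crop(d,325,225,80,60,10,f"pics/s{k}.png")
E
python3 look.py 3
```

```text
tip [123.8  59.8  83.4] [-0.62  0.23 -0.14] [-0.66  0.09 -0.14] 3.8
```

View pics/s3.png

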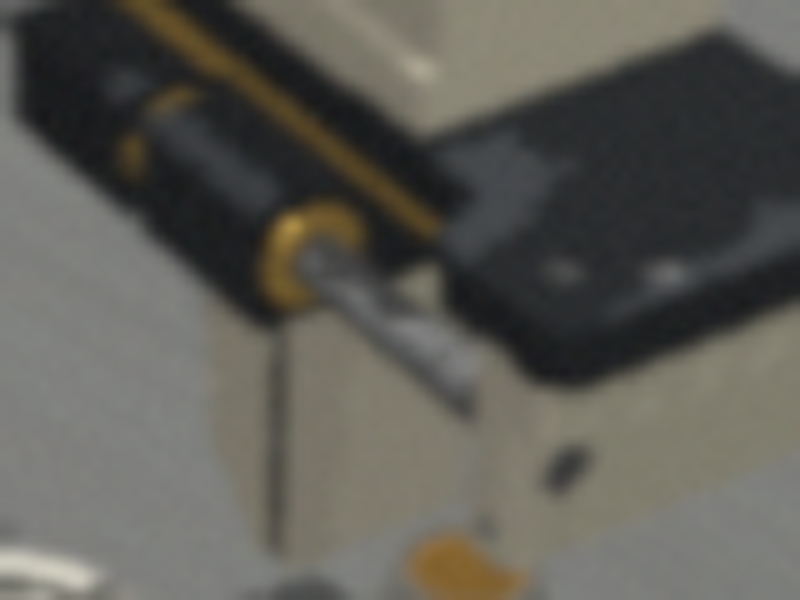

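Run:
```python
from h import *
s=pickle.load(open("side3.pkl","rb"))
f=lambda c:((proj(s,toworld(c))[0]-[325,225]+.5)*10-.5).round(0)
for z in (149,130):
  for dx in(-37.5,37.5): print(z,dx,f([123.8+dx,59.8-95,z]))
print("ring top",f([123.5,24,102]),"tip corners",[f([123.8-9.5,59.8+d,83.4]) for d in(-19,-8,0,8)])
```

```text
149 -37.5 [524. 625.]
149 37.5 [981. 431.]
130 -37.5 [517. 740.]
130 37.5 [967. 544.]
ring top [467. 570.] tip corners [array([342., 631.]), array([299., 591.]), array([269., 562.]), array([239., 535.])]
```

Call:
play_rows(steps=[0,0,-0.05,0,0,0,-0.1,0,0,0,-0.15,0,0,0,-0.2,0,0,0,-0.25,0,0,0,-0.3,0,0,0,-0.35,0,0,0,-0.4,0,0,0,-0.4,0,0,0,-0.4,0])

```text
clock: 4.68
tcp_pos: [594.6, 52.3, 261.3]
ee_rot: [1.879, 1.571, -3.047]
ft_force: [1.0, 0.5, 0.2]
grip_width: 0.3
```

```bash
sed -i 's/225,80,60/245,80,60/' look.py; python3 look.py 4
```

```text
tip [123.7  47.6  83.3] [1.   0.51 0.22] [0.87 0.71 0.22] 4.6833
```

View pics/s4.png

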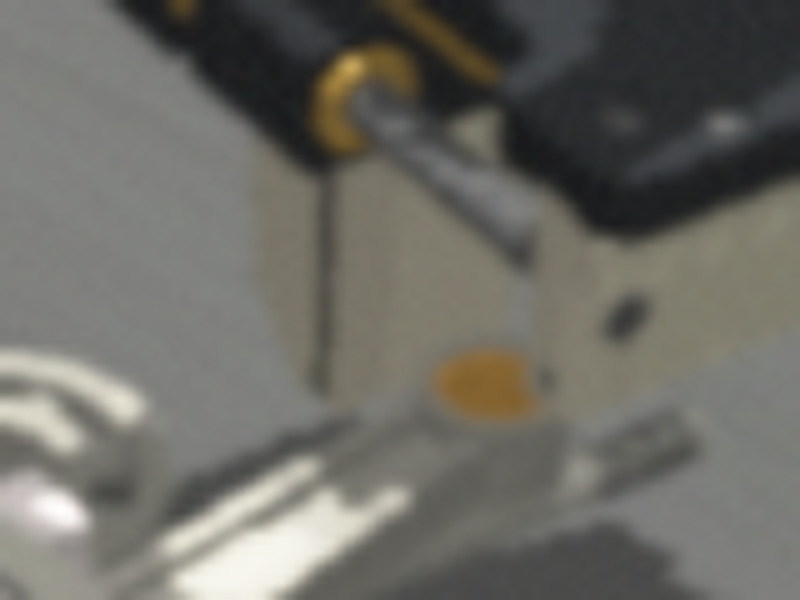

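Run:
```python
from h import *
s=pickle.load(open("side0.pkl","rb"))
crop(s,325,245,80,60,10,"pics/s0z.png")
q=lambda x,y:tocase(atz(s,(325+(x+.5)/10-.5,245+(y+.5)/10-.5),102)).round(1)
print(q(487,385))
```

```text
[123.9  19.8 102. ]
```

View pics/s0z.png

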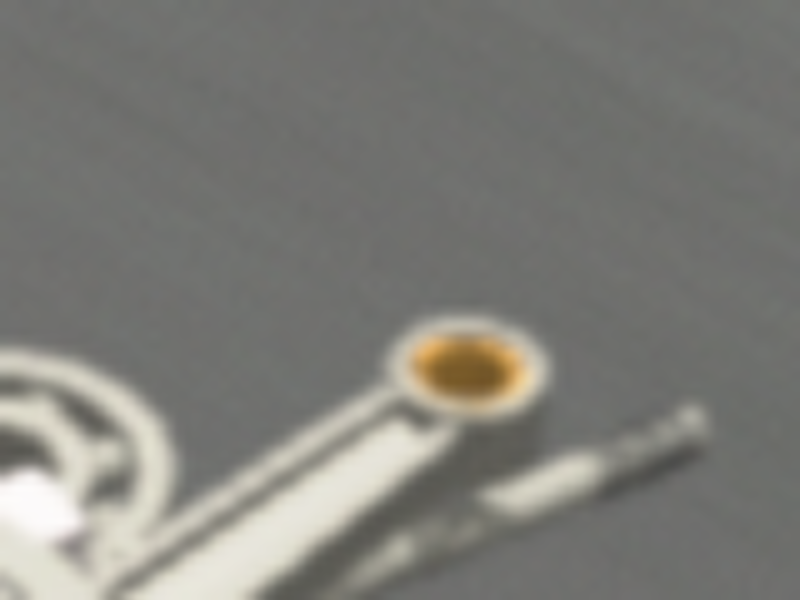

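Comparing with the start picture, the hole centre has moved from (468,367) to (488,385). The fingers are in contact, and the rod's free end is now at y≈20 with the finger centre at 47.6. I'll keep pushing gently.

Call:
play_rows(steps=[0,0,-0.05,0,0,0,-0.1,0,0,0,-0.15,0,0,0,-0.2,0,0,0,-0.25,0,0,0,-0.3,0,0,0,-0.35,0,0,0,-0.4,0,0,0,-0.45,0,0,0,-0.5,0,0,0,-0.5,0,0,0,-0.5,0])

```text
clock: 5.73
tcp_pos: [591.3, 37.6, 261.3]
ee_rot: [1.912, 1.57, -3.015]
ft_force: [-0.6, 0.2, -0.9]
grip_width: 0.2
```

```bash
python3 look.py 5
```

```text
tip [123.6  32.5  83.3] [-0.59  0.23 -0.92] [-0.62  0.1  -0.92] 5.7333
```

View pics/s5.png

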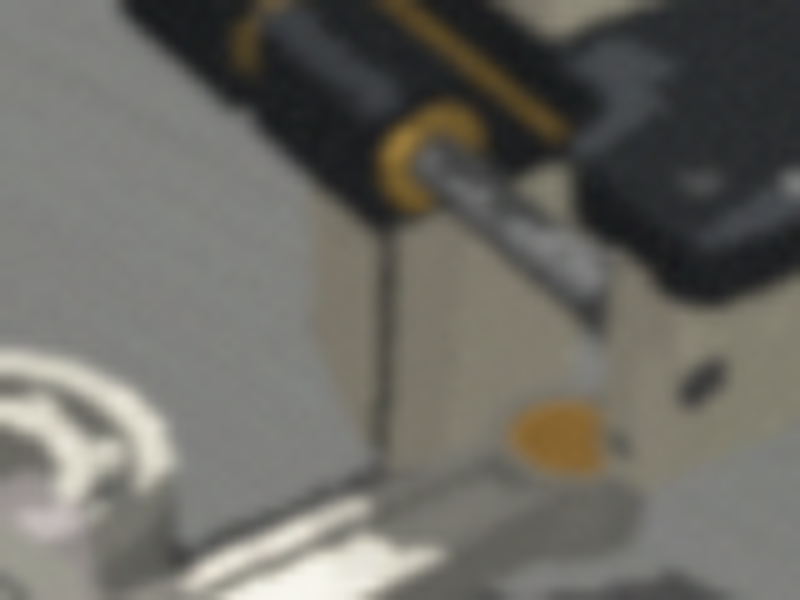

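Run:
```python
from h import *
s=pickle.load(open("side0.pkl","rb"))
q=lambda x,y:tocase(atz(s,(325+(x+.5)/10-.5,245+(y+.5)/10-.5),102)).round(1)
print(q(468,367),q(563,437))
```

```text
[124.1  24.5 102. ] [125.9   4.7 102. ]
```

The free end is at y≈4.7 with the finger centre at 32.5, so the offset of 27.8 is steady. It needs about 4.8 mm more, then a straight withdrawal.

Call:
play_rows(steps=[0,0,-0.04,0,0,0,-0.08,0,0,0,-0.12,0,0,0,-0.15,0,0,0,-0.15,0,0,0,-0.15,0,0,0,-0.15,0])

```text
clock: 6.37
tcp_pos: [590.4, 33.3, 261.3]
ee_rot: [1.828, 1.571, -3.098]
ft_force: [-0.0, 0.6, 0.6]
grip_width: 0.3
```

```bash
python3 look.py 6
```

```text
tip [123.7  28.1  83.3] [-0.04  0.55  0.56] [-0.16  0.53  0.56] 6.3667
```

View pics/s6.png

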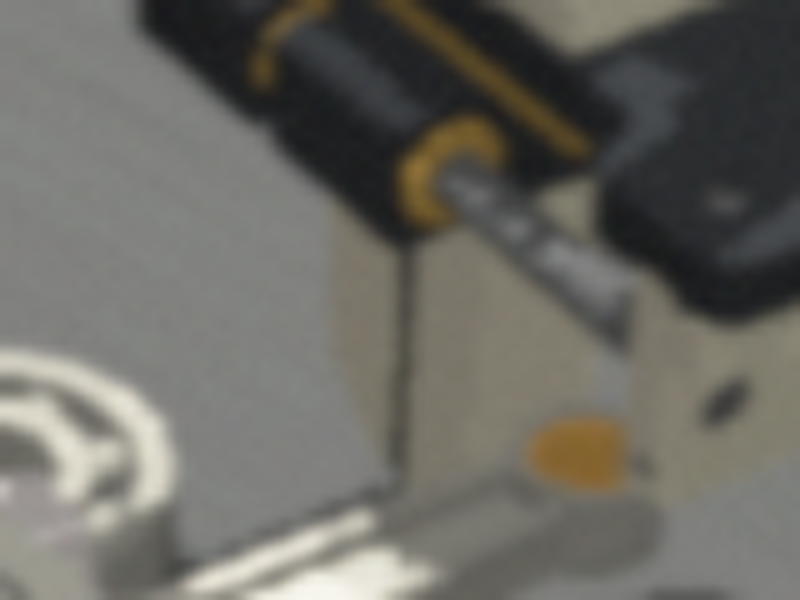

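The hole centre is now at about (582,453), which puts the free end near y≈0.5. I'll draw back along +y, lift, and swing away.

Call:
play_rows(steps=[0,0,0.1,0,0,0,0.3,0,0,0,0.6,0,0,0,1,0,0,0,1.5,0,-0.4,0,1.8,0,-1,0,2,0,-1.7,0,2,0,-2.5,0,2,0,-3.2,0,2,0,-3.5,0,2,0,-3.5,0,2,0])

```text
clock: 7.42
tcp_pos: [603.6, 93.2, 368.7]
ee_rot: [-1.28, 1.566, 0.078]
ft_force: [1.1, -0.3, 0.4]
grip_width: 0.6
```

Call:
play_rows(steps=[0,0.3,0.3,0,0,0.9,0.7,0,0,1.7,1.2,0,0,2.5,1.8,0,0,3.3,2.4,0,0,4.1,3,0,0,4.9,3.5,0,0,5.7,3.9,0,0,6.5,4.3,0,0,7,4.6,0,0,7.2,4.7,0,0,7.2,4.7,0])

```text
clock: 8.42
tcp_pos: [420.4, 276.8, 365.1]
ee_rot: [2.094, 1.568, -2.83]
ft_force: [1.0, -0.5, -1.1]
grip_width: 0.6
```

```bash
python3 look.py 7
python3 - <<'E'
from h import *
from workcell import bot,cams
d=cams.get_image("top");pickle.dump(d,open("top7.pkl","wb"));cv2.imwrite("pics/top7.png",d["image"])
crop(d,340,205,100,75,8,"pics/t7a.png")
E
```

```text
tip [-94.6 229.6 187.1] [ 0.97 -0.48 -1.13] [ 1.05 -0.26 -1.13] 8.4167
```

View pics/top7.png

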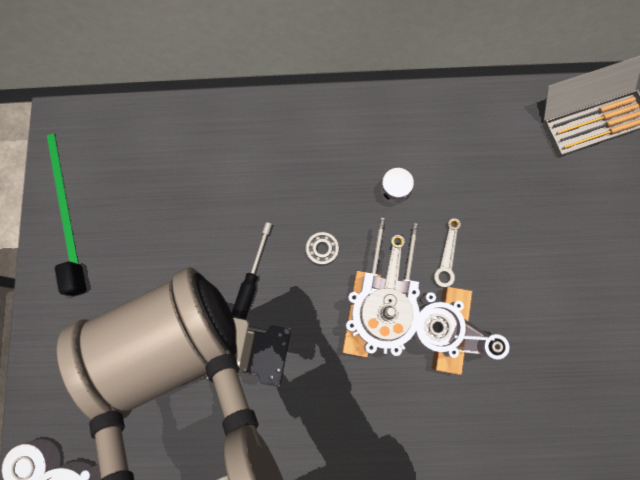

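View pics/t7a.png

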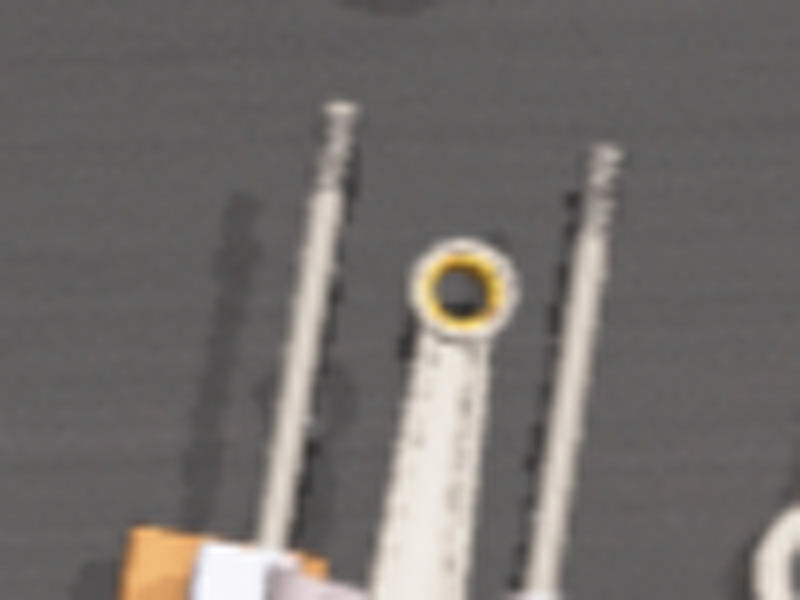

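View pics/s7.png

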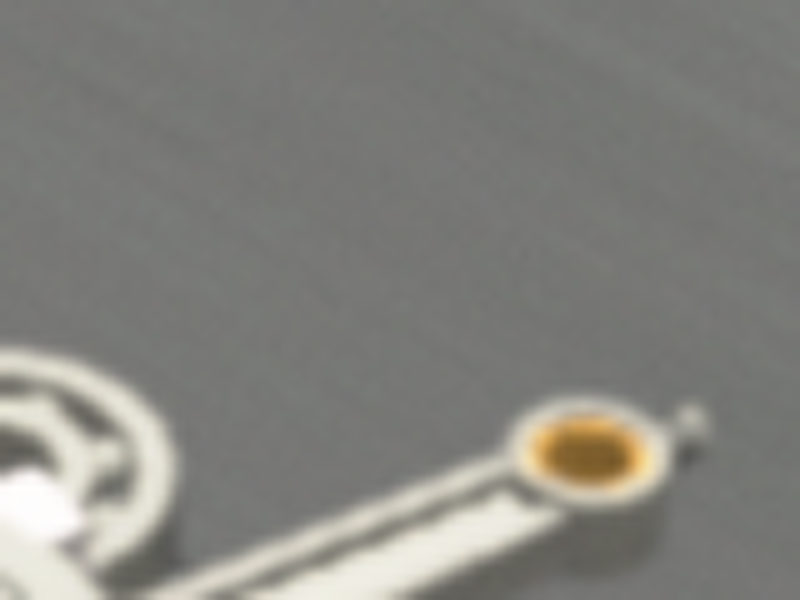

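Run:
```python
from h import *
t=pickle.load(open("top7.pkl","rb"));s=pickle.load(open("side7.pkl","rb"))
A=lambda x,y:(340+(x+.5)/8-.5,205+(y+.5)/8-.5)
print(tocase(atz(t,A(464,290),102)),tocase(atz(s,(325+588.5/10-.5,245+452.5/10-.5),102)))
sL,sR=atz(t,A(340,103),65),atz(t,A(606,150),65)
print("stud mid",tocase((sL+sR)/2))
a=pickle.load(open("top0.pkl","rb"))["image"];d=cv2.absdiff(a,t["image"]).max(2)
for n,(x,y,w,h) in dict(piston=(380,165,36,36),bearing=(302,228,40,40),old=(432,215,32,75),crank=(350,292,75,60),socket=(245,220,30,50)).items():print(n,d[y:y+h,x:x+w].max())
```

```text
[125.66297916  -0.40684318 102.        ] [126.86002365   0.20839347 102.        ]
stud mid [1.71809940e+02 5.80216767e-02 6.50000000e+01]
piston 6
bearing 6
old 6
crank 6
socket 6
```

The free end is centred to within 1 mm by both cameras. The crank and the loose things have not changed in the picture, so I'm handing in.

Run:
```python
from workcell import bot
print(bot.hand_in())
```

```text
the job is handed in; nothing more can be done
None
```

I pushed the rod's free end to the mouth's centre line with the shut fingertips. I then drew the hand back, lifted it and swung it clear, and handed in at about 8.5 s of the 38 s allowed.

- **Centring:** the free end moved from y ≈ +24 mm to y ≈ -0.4 mm by the top camera and +0.2 mm by the side camera, against a limit of 8 mm. The midpoint between the stud tips measured y ≈ 0.1 mm.
- **Everything else:** before-and-after top pictures show no change at the crankshaft, piston, bearing, old rod or the driver's socket end. The arm hid the driver's handle in the last picture, so only its socket end was compared.
- **Forces:** readings at the end of each move were about 1 N per axis. That is noise level, so I confirmed contact from the pictures (the rod followed the fingers), not from the force reading.

No check failed or disagreed. The hand-in gave no verdict.

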